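Put the coin tube away in the storage canister

TASK

The taller of the two square coin tubes lies on its side in the cork-lined walnut tray: stand it up on the cork with its cap on top and let go of it. Then pick it up again and lower it into the open storage canister; how full that is you cannot tell, so feel for the contents and set the tube down on them gently, neither dropped nor pressed hard, left standing upright with its cap on top. Leave the other things on the desk and in the tray where they are.

Things in the scene. Friction and masses are not known exactly. Their poses are not given: they have to be found in the camera images.
- coin_tube: White plastic coin tube, 44 mm square, 92 mm long plus a round 3 mm boss on the cap; 0.2-0.42 kg. The ribbed cap is its last 16 mm, as wide as the body, and stays on. Origin on its axis, 46 mm from base and cap flats. x runs from base to cap (up when it stands); y, z square to the flat sides. At the start lies on a flat side on the cork, z up, cap within 0.18 rad of the tray's +y.
- tray: Low walnut tray lined with cork, 180 (x) x 260 (y) mm outside, 160 x 240 mm inside; cork surface 12 mm and rim 26 mm above the desk. It does not move. Origin at the centre of its underside, z up.
- canister: Open round storage canister, opaque painted steel, 142 mm outside, 136 mm inside diameter, rim 155 mm above the desk; it does not move. Origin at the centre of its underside, z up. Inside, a stack of flat coin trays nearly fills its width: a level cork surface somewhere 35 to 68 mm above the desk, not known beforehand, padded so that it gives 1 mm for 8 N.
- short_tube: Bystander near the canister: a shorter coin tube of the same section, 50 mm long, standing with its cap up. Origin at mid-length on its axis.
- lid: Bystander beyond the canister: its round lid, 150 mm across, with a small black knob, 41 mm high in all, lying on the desk. Origin at the centre of its underside.
- capsule: Bystander in a corner of the tray: gold ducat in a round clear acrylic capsule, 44 mm across, 8 mm thick, lying flat. Origin at the centre of its underside.
- loupe: Bystander beyond the tray: black plastic hand loupe, 166 mm long, 12 mm thick, lying flat along its y axis. Origin at its underside, near the neck.
- gauge: Bystander on the robot's side of the tray: chrome sliding coin gauge, 150 mm long, at most 13 mm thick, lying flat along its y axis. Origin under the middle of its beam.
Mind the look-alikes: they are no part of the job. What is shaped like the coin_tube but blue, green or red is not meant.

How it is judged:
By the outcome, as a careful person would: the job done as asked, in the order asked, and still so for the second after the job is handed in, with the robot touching nothing.
It also fails if it takes over 61 s, if anything falls off the work surface, if the arm or the gripper's body presses on something with over 40 N, if the wrist force passes 120 N, or if a joint passes its speed limit or range.

ROBOT

A 6-joint arm with a two-finger parallel gripper is mounted at the origin on the work surface. World frame = base frame: x ahead of the robot, y to its left, z up, the work surface at z = 0. Lengths are in m, angles in rad, forces in N, time in s.
With the tool pointing down it reaches from about 0.275 to 0.725 m from the base axis. Payload 5.6 kg.
Tool frame: the origin (TCP) lies on the centre line of the jaws, within the pads' length; the fingertips stand 8 mm ahead of it and the grasp point (between the pads) lies 11 mm behind it; z points along the fingers, y is the line along which they close (so a half turn about z gives the same grasp; the last joint's range is limited). The gripper opens to 85 mm and grips with 20 to 120 N. Pads are 22 mm wide; open, the fingers measure 114 mm over their backs; the gripper's body (76 mm by 85 mm) begins 54 mm behind the grasp point. The pads swing forward as they close: fully open they stand 13 mm farther back than shut.
Start: joints at [-0.848, 0.255, 0.108, 0, -1.424, -0.285], TCP at [0.233, -0.498, 0.239] pointing down, gripper open.
Joint ranges: [-2.95, 2.95], [-1.21, 1.97], [-1.09, 1.5], [-2.87, 1.71], [-2.94, -0.07], [-3.05, 3.05]. Speed limits (rad/s): [2.57, 2.57, 3.14, 3.14, 3.14, 3.14].

INTERFACE

Orientations are given as [roll, pitch, yaw] about the fixed x, y, z axes, in that order (R = Rz(yaw) Ry(pitch) Rx(roll)).
In Python, from station import r gives the robot as it stands.
- The arm moves only by the tool move_arm, never from a script. Its arguments are lists of equal length, an entry for each row: "travel": the shift along the world's x, y, z in mm, a list of three; "dr": the turn, a rotation vector about the world's x, y, z in rad, a list of three; "gripper": the closure, from 0 (fully open) to 1 (shut). A call has 1 to 10 rows; each row is the pose to reach, as a shift and turn from the pose commanded when the call began; what a row does not reach only later rows make up. A row lasts 1/8 s, in which the tool goes at most 62.5 mm and 10.7 degrees, less where a joint would pass 70% of its speed; a pose out of reach is approached as far as the arm can. A call with a gripper value outside its range is refused whole. The fingers move at their own pace and stop on an object; the grip force is fixed at half the most. Time passes only in rows, so rows that repeat a pose let the fingers close. It gives the time, the measured TCP pose, the force, the opening and the grip force at its end, in the units of the state.
- r.observe(): the state, without advancing time (a new reading comes with each control period).
- r.camera(name): name is "scene" or "side" or "wrist"; returns the picture (400x640x3 uint8, blue, green, red); there is no depth.
- r.camera_model(name): a dict with "fovy" (degrees; the focal length in pixels is half the picture's height over the tangent of half this angle, whatever the lens; pixels are square), "cx", "cy" (the principal point, pixels), "world_from_camera" (4x4, takes a point from camera to world coordinates); the wrist camera has in their place "hand_eye" (4x4, takes a point from camera to tool coordinates, whose origin is the TCP and whose axes are the flange's). Camera axes: x right, y up, looking along -z (the intrinsics and any distortion apply to the point x, -y, -z); pixel columns grow to the right and rows downward; lengths in m; the calibration is good to about 2 mm. A picture is of the moment at which its call begins: read the wrist's pose just before it. camera_model takes no time and is no camera call.
- r.sign_off(): hands the job in; it is judged then, once.
The state is a dict: "t": time; "joint_pos": joint angles; "qd": joint speeds; "effort": joint torques, N m; "eef_pos": TCP position; "tool_rot": TCP orientation; "contact_force": force on the tool from outside, world axes, zero at the start; "ft_torque": the same for the moment, N m; "gripper_width": finger opening in m; "grip_force": force on a finger pad.
Only numpy, scipy, OpenCV 4.12 (cv2) and the standard library are available. Lean on these libraries where they do the work, as an engineer would, in place of code of your own. Each camera call takes 0.05 s, during which the arm holds its last target. There are 200 camera calls.

## Working session

There is one attempt and no reset: what is moved stays moved. The work goes in short steps, Python scripts to look and compute and a tool call to move; the robot and the scene stay as the last step left them, time stands still between calls to the robot, and variables do not carry over. Pictures are saved under pics/ and viewed, at most 10 in all, crops included, and the job is handed in when it is done.

Besides the shell and the picture viewer there is one more tool, called after "Call:" by a JSON object that holds its "api" and its "payload", one argument or row to a line. move_arm: Moves the arm, as the interface text tells. Its arguments: {"type":"object","properties":{"travel":{"type":"array","items":{"type":"array","items":{"type":"number"}}},"dr":{"type":"array","items":{"type":"array","items":{"type":"number"}}},"gripper":{"type":"array","items":{"type":"number"}}},"required":["travel","dr","gripper"]}

```bash
ls; mkdir -p pics; cat > h.py <<'E'
import numpy as np,cv2
from station import r
def ray(name,u,v,W=None):
    m=r.camera_model(name)
    f=200/np.tan(np.radians(m['fovy'])/2)
    W=np.array(m['world_from_camera']) if W is None else W
    d=W[:3,:3]@np.array([(u-m['cx'])/f,-(v-m['cy'])/f,-1.])
    return W[:3,3],d
def onz(name,u,v,z,W=None):
    o,d=ray(name,u,v,W); return o+d*(z-o[2])/d[2]
def proj(name,p,W=None):
    m=r.camera_model(name);f=200/np.tan(np.radians(m['fovy'])/2)
    W=np.array(m['world_from_camera']) if W is None else W
    c=W[:3,:3].T@(np.array(p)-W[:3,3]); return m['cx']+f*c[0]/-c[2], m['cy']-f*c[1]/-c[2]
E
python3 - <<'E'
from h import *
for n in ('scene','side'):
    cv2.imwrite(f'pics/{n}0.png',r.camera(n)); print(n,r.camera_model(n))
print({k:v for k,v in r.camera_model('wrist').items()}); print(r.observe())
E
```

```text
pics
scene {'fovy': 44.525090347570185, 'cx': 321.0184190882675, 'cy': 196.89587296131944, 'world_from_camera': array([[-0.39331387, -0.67305211,  0.6263426 ,  1.2177243 ],
       [ 0.91931582, -0.29734784,  0.25776479,  0.38540359],
       [ 0.01275248,  0.67718913,  0.73569848,  0.85948646],
       [ 0.        ,  0.        ,  0.        ,  1.        ]])}
side {'fovy': 46.10508204645626, 'cx': 312.2515024011083, 'cy': 199.83093005311514, 'world_from_camera': array([[-0.75829756,  0.35796948, -0.54483269, -0.12461035],
       [-0.65190727, -0.41806802,  0.63264211,  0.87160131],
       [-0.00131056,  0.83491136,  0.55038287,  0.74982028],
       [ 0.        ,  0.        ,  0.        ,  1.        ]])}
{'fovy': 61.52060122827078, 'cx': 317.4383570078479, 'cy': 203.96512044909986, 'hand_eye': array([[ 1.05582929e-03,  9.53682177e-01,  3.00814214e-01,
         7.67920939e-02],
       [ 9.99999094e-01, -1.25825483e-03,  4.79189031e-04,
         8.27878782e-04],
       [ 8.35494976e-04,  3.00813435e-01, -9.53682641e-01,
        -1.34194968e-01],
       [ 0.00000000e+00,  0.00000000e+00,  0.00000000e+00,
         1.00000000e+00]])}
{'t': 0.1, 'joint_pos': array([-8.48377954e-01,  2.55693258e-01,  1.07158036e-01, -3.96564757e-04,
       -1.42389311e+00, -2.84637367e-01]), 'qd': array([-0.00094198, -0.00201408,  0.00268099,  0.0016046 , -0.00147975,
       -0.00030237]), 'effort': array([-2.89339478e-03, -3.87604129e+01,  2.38473201e+01,  5.37795514e+00,
       -3.82688188e-03,  8.72725337e-06]), 'eef_pos': array([ 0.23305098, -0.4977277 ,  0.2384968 ]), 'tool_rot': array([ 3.13991617e+00, -8.18670356e-05, -2.70386995e+00]), 'contact_force': array([-0.30559768, -0.75820948,  0.28381902]), 'ft_torque': array([ 0.00275939, -0.00934824,  0.06985319]), 'grip_force': 0.0, 'gripper_width': 0.08552429105005396}
```

View pics/scene0.png

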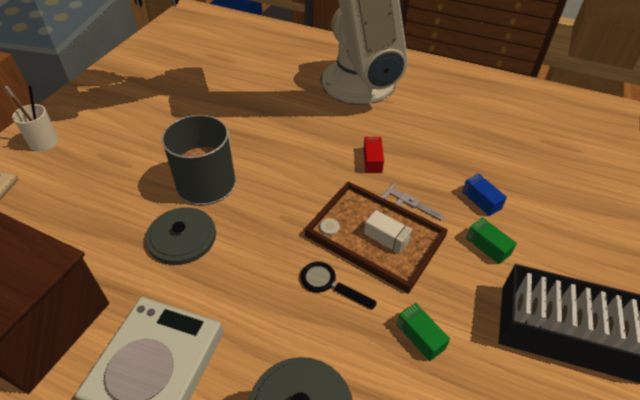

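View pics/side0.png

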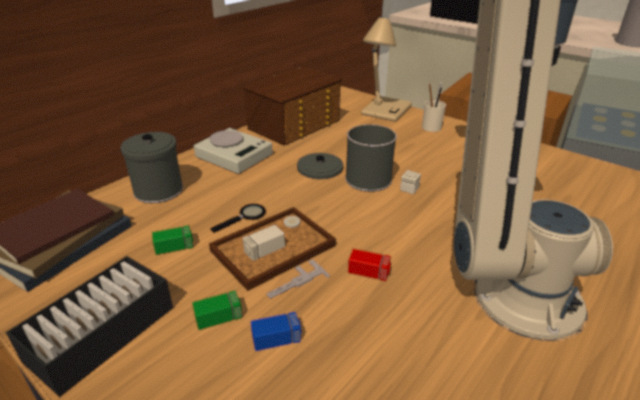

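The only white tall tube is the one in the tray (scene 387,231; side 266,242). The coloured blocks (red 373,155; blue 484,194; green 491,240 and 423,331) are look-alikes, and the white cube (side 410,182) is the short tube. The open canister is at scene (200,158); the one at side (153,165) has its lid on. I'll enlarge the tray to confirm.

```bash
python3 - <<'E'
from h import *
a=cv2.imread('pics/scene0.png');b=cv2.imread('pics/side0.png')
A=cv2.resize(a[170:300,295:455],None,fx=4.5,fy=4.5,interpolation=cv2.INTER_CUBIC)[:585]
cv2.imwrite('pics/c1.png',A)
B1=cv2.resize(a[105:215,150:250],None,fx=4,fy=4,interpolation=cv2.INTER_CUBIC)
B2=cv2.resize(b[115:225,330:430],None,fx=4,fy=4,interpolation=cv2.INTER_CUBIC)
cv2.imwrite('pics/c2.png',np.hstack([B1,B2]))
E
```

```text
(no output)
```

View pics/c1.png

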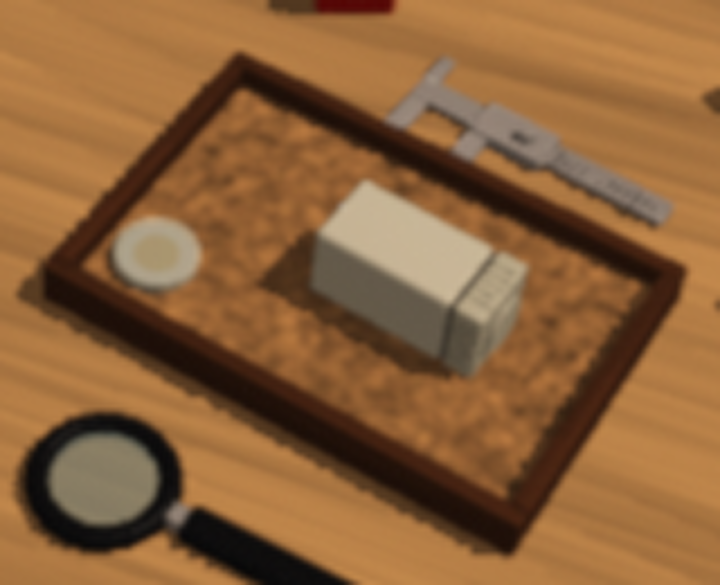

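View pics/c2.png

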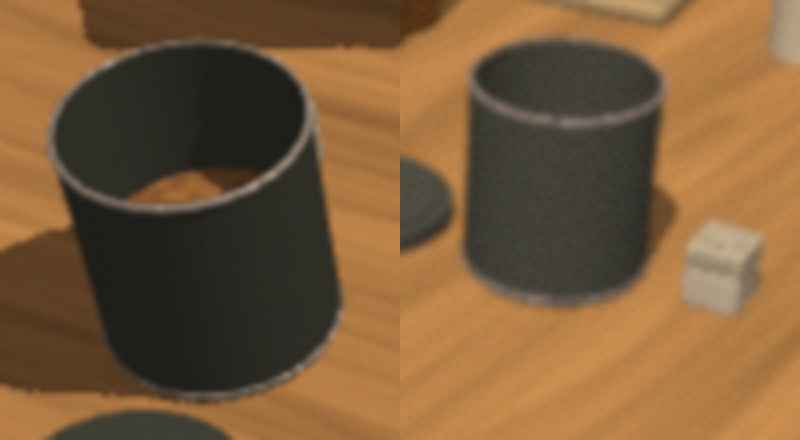

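The crops confirm it: a white square tube with its ribbed cap at the lower right (crop ~490,310), lying in the tray. The open canister has a cork surface inside. Next I compute positions.

```bash
python3 - <<'E'
from h import *
s=lambda x,y:(295+(x+.5)/4.5-.5,170+(y+.5)/4.5-.5)
P=lambda x,y,z:np.round(onz('scene',*s(x,y),z)*1000,1)
print('tube top',[P(*c,.056) for c in [(368,181),(315,240),(528,265),(475,322)]])
print('tray',[P(*c,.026) for c in [(238,53),(686,268),(514,525),(46,268)]])
print('capsule',P(155,255,.02+0))
print('gauge',P(447,60,.005),P(665,215,.005),'loupe',P(180,515,.01))
a=lambda x,y:(150+x/4,105+y/4); b=lambda x,y:(330+(x-400)/4,115+y/4)
from scipy.optimize import least_squares
for n,f,pts in (('scene',a,[(50,135),(100,65),(180,41),(290,75),(318,125),(240,192),(165,210),(90,185)]),('side',b,[(470,85),(565,40),(663,85),(567,124),(500,110),(640,108)])):
    X=np.array([onz(n,*f(*p),.155)[:2] for p in pts])
    q=least_squares(lambda q:np.hypot(*(X-q[:2]).T)-q[2],[*X.mean(0),.07]).x;print(n,np.round(q*1000,1))
print('short top',np.round(onz('side',*b(724,238),.05)*1000))
E
```

```text
tube top [array([520.1, 229.8,  56. ]), array([565.5, 218.7,  56. ]), array([539.5, 315.7,  56. ]), array([581.9, 302.6,  56. ])]
tray [array([436.2, 131.5,  26. ]), array([484.8, 384.4,  26. ]), array([659.8, 348.3,  26. ]), array([610.5,  98.7,  26. ])]
capsule [577.1 142.3  20. ]
gauge [375.4 231.1   5. ] [436.4 366.4   5. ] loupe [704.5 207.7  10. ]
scene [ 559.  -187.2   71. ]
side [ 558.1 -183.1   69.8]
short top [ 436. -225.   50.]
```

Call:
{"api": "move_arm", "payload": {
  "travel": [
    [321,775,-18],
    [321,775,-18],
    [321,775,-18],
    [321,775,-18],
    [321,775,-18],
    [321,775,-18],
    [321,775,-18],
    [321,775,-18],
    [321,775,-18],
    [321,775,-18]
  ],
  "dr": [
    [0,0,0.926],
    [0,0,0.926],
    [0,0,0.926],
    [0,0,0.926],
    [0,0,0.926],
    [0,0,0.926],
    [0,0,0.926],
    [0,0,0.926],
    [0,0,0.926],
    [0,0,0.926]
  ],
  "gripper": [0,0,0,0,0,0,0,0,0,0]
}}

```text
t: 1.35
eef_pos: [0.4725, 0.0813, 0.2257]
tool_rot: [3.142, -0.0, -1.777]
contact_force: [1.2, -0.8, 0.5]
gripper_width: 0.0854
grip_force: 0.0
```

Call:
{"api": "move_arm", "payload": {
  "travel": [
    [80,190,-5],
    [80,190,-5],
    [80,190,-5],
    [80,190,-5],
    [80,190,-5],
    [80,190,-5]
  ],
  "dr": [
    [0,0,0],
    [0,0,0],
    [0,0,0],
    [0,0,0],
    [0,0,0],
    [0,0,0]
  ],
  "gripper": [0,0,0,0,0,0]
}}

```text
t: 2.1
eef_pos: [0.552, 0.2685, 0.2208]
tool_rot: [3.141, -0.001, -1.778]
contact_force: [-0.5, 0.5, 0.7]
gripper_width: 0.0855
grip_force: 0.0
```

```bash
python3 - <<'E'
from h import *
o=r.observe();print(o['eef_pos'],o['tool_rot'],o['joint_pos'])
from scipy.spatial.transform import Rotation as Ro
T=np.eye(4);T[:3,:3]=Ro.from_euler('xyz',o['tool_rot']).as_matrix();T[:3,3]=o['eef_pos']
W=T@np.array(r.camera_model('wrist')['hand_eye']);np.save('W.npy',W)
cv2.imwrite('pics/w1.png',r.camera('wrist'))
E
```

```text
[0.55202373 0.26846854 0.22077915] [ 3.14124672e+00 -5.48478877e-04 -1.77808898e+00] [ 7.06952373e-01  3.88721744e-01  2.50600590e-01  6.13505326e-05
 -1.43332078e+00 -9.14253545e-01]
```

View pics/w1.png

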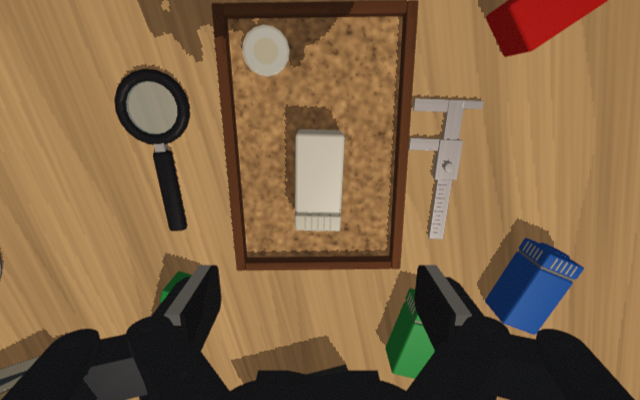

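```bash
python3 - <<'E'
from h import *
W=np.load('W.npy');print(r.camera_model('wrist').keys())
for c in [(297,130),(344,130),(294,230),(340,231)]: print(np.round(onz('wrist',*c,.056,W)*1000,1))
for c in [(215,7),(415,2),(400,266),(239,269)]: print('tray',np.round(onz('wrist',*c,.026,W)*1000,1))
print('caps',np.round(onz('wrist',266,50,.02,W)*1000,1))
E
```

```text
dict_keys(['fovy', 'cx', 'cy', 'hand_eye'])
[558.9 216.1  56. ]
[518.8 224.5  56. ]
[582.6 306.9  56. ]
[539.7 317.   56. ]
tray [607.5 101.9  26. ]
tray [437.3 133.6  26. ]
tray [483.7 383.   26. ]
tray [656.4 350.6  26. ]
caps [573.4 143.1  20. ]
```

The wrist view shows the tube at (297–344, 129–231), cap toward the bottom, and agrees with the scene camera. Next I rehearse the stand-up tilt in the air.

Call:
{"api": "move_arm", "payload": {
  "travel": [
    [1,-30,-70],
    [1,-30,-70],
    [1,-30,-70],
    [1,-30,-70],
    [1,-30,-70],
    [1,-30,-70],
    [1,-30,-70],
    [1,-30,-70]
  ],
  "dr": [
    [1.022,-0.228,0],
    [1.022,-0.228,0],
    [1.022,-0.228,0],
    [1.022,-0.228,0],
    [1.022,-0.228,0],
    [1.022,-0.228,0],
    [1.022,-0.228,0],
    [1.022,-0.228,0]
  ],
  "gripper": [0,0,0,0,0,0,0,0]
}}

```text
t: 3.15
eef_pos: [0.5536, 0.2388, 0.1517]
tool_rot: [-3.117, 1.045, -1.763]
contact_force: [0.1, 0.7, -0.4]
gripper_width: 0.0853
grip_force: 0.0
```

```bash
python3 - <<'E'
from h import *
o=r.observe();print(o['eef_pos'],o['tool_rot'],o['joint_pos'])
from scipy.spatial.transform import Rotation as Ro
print(Ro.from_euler('xyz',o['tool_rot']).as_matrix().round(3))
E
```

```text
[0.55361446 0.23881971 0.15173289] [-3.11666498  1.04548368 -1.76291213] [ 0.00249585  0.37190548 -0.08522918 -1.16227973 -1.16657401  0.32645725]
[[-0.096 -0.977  0.19 ]
 [-0.492  0.212  0.844]
 [-0.865 -0.012 -0.501]]
```

```bash
cat >> h.py <<'E'
from scipy.spatial.transform import Rotation as Ro
def plan(tcp,tilt,phi=-.22):
    """shift (mm) and rotvec to TCP with tool tilted by tilt toward u"""
    o=r.observe();u=np.array([-np.sin(phi),np.cos(phi),0]);z=np.array([0,0,1.]);w=np.cross(u,z)
    d=u*np.sin(tilt)-z*np.cos(tilt);y=-w
    R=np.c_[np.cross(y,d),y,d];C=Ro.from_euler('xyz',o['tool_rot']).as_matrix()
    print(np.round(np.array(tcp)-o['eef_pos']*1000,1),Ro.from_matrix(R@C.T).as_rotvec().round(3))
E
python3 -c "
from h import *
plan((553,276,120),-.5236)"
```

```text
[ -0.6  37.2 -31.7] [-1.53   0.347 -0.015]
```

Call:
{"api": "move_arm", "payload": {
  "travel": [
    [-0.6,37,-32],
    [-0.6,37,-32],
    [-0.6,37,-32],
    [-0.6,37,-32],
    [-0.6,37,-32],
    [-0.6,37,-32],
    [-0.6,37,-32],
    [-0.6,37,-32],
    [-0.6,37,-32],
    [-0.6,37,-32]
  ],
  "dr": [
    [-1.53,0.347,-0.015],
    [-1.53,0.347,-0.015],
    [-1.53,0.347,-0.015],
    [-1.53,0.347,-0.015],
    [-1.53,0.347,-0.015],
    [-1.53,0.347,-0.015],
    [-1.53,0.347,-0.015],
    [-1.53,0.347,-0.015],
    [-1.53,0.347,-0.015],
    [-1.53,0.347,-0.015]
  ],
  "gripper": [0,0,0,0,0,0,0,0,0,0]
}}

```text
t: 4.4
eef_pos: [0.5521, 0.2791, 0.1182]
tool_rot: [-3.14, -0.522, -1.789]
contact_force: [0.4, 0.0, 0.1]
gripper_width: 0.0855
grip_force: 0.0
```

```bash
python3 -c "
from h import *
plan((553,276,30),-.5236); print(r.observe()['joint_pos'])"
```

```text
[  0.9  -3.1 -88.2] [-0.002  0.001 -0.002]
[ 0.85646397  0.7167783   0.33357537  0.24131522 -1.65281058 -1.11200328]
```

Call:
{"api": "move_arm", "payload": {
  "travel": [
    [1,-3,-30],
    [1,-3,-60],
    [1,-3,-80],
    [1,-3,-88],
    [1,-3,-88]
  ],
  "dr": [
    [0,0,0],
    [0,0,0],
    [0,0,0],
    [0,0,0],
    [0,0,0]
  ],
  "gripper": [0,0,0,0,0]
}}

```text
t: 5.03
eef_pos: [0.554, 0.2734, 0.0315]
tool_rot: [-3.141, -0.521, -1.793]
contact_force: [0.1, 0.2, 1.2]
gripper_width: 0.0849
grip_force: 0.0
```

Call:
{"api": "move_arm", "payload": {
  "travel": [
    [0,0,0],
    [0,0,0],
    [0,0,0],
    [0,0,0],
    [0,0,0],
    [0,0,0]
  ],
  "dr": [
    [0,0,0],
    [0,0,0],
    [0,0,0],
    [0,0,0],
    [0,0,0],
    [0,0,0]
  ],
  "gripper": [0.9,0.9,0.9,0.9,0.9,0.9]
}}

```text
t: 5.78
eef_pos: [0.5541, 0.2737, 0.0317]
tool_rot: [-3.14, -0.521, -1.793]
contact_force: [-0.8, 2.0, 6.0]
gripper_width: 0.0435
grip_force: 62.1
```

Call:
{"api": "move_arm", "payload": {
  "travel": [
    [0,0,20],
    [0,0,50],
    [0,-5,90],
    [0,-10,90],
    [0,-10,90],
    [0,-10,90],
    [0,-10,90],
    [0,-10,90],
    [0,-10,90],
    [0,-10,90]
  ],
  "dr": [
    [0,0,0],
    [0,0,0],
    [0.146,-0.033,0],
    [0.33,-0.074,0],
    [0.51,-0.114,0],
    [0.69,-0.154,0],
    [0.87,-0.194,0],
    [1.05,-0.235,0],
    [1.23,-0.275,0],
    [1.4,-0.312,0]
  ],
  "gripper": [0.9,0.9,0.9,0.9,0.9,0.9,0.9,0.9,0.9,0.9]
}}

```text
t: 7.02
eef_pos: [0.5538, 0.2629, 0.1228]
tool_rot: [-3.139, 0.919, -1.787]
contact_force: [-2.0, -0.4, -5.4]
gripper_width: 0.0433
grip_force: 61.6
```

```bash
python3 -c "
from h import *
plan((552,262,90),1.0472+.0026);print(r.observe()['contact_force'])"
```

```text
[ -1.8  -0.9 -32.8] [ 0.128 -0.027 -0.002]
[-1.98897724 -0.41227277 -5.35024726]
```

Call:
{"api": "move_arm", "payload": {
  "travel": [
    [-2,-1,-10],
    [-2,-1,-25],
    [-2,-1,-40],
    [-2,-1,-48],
    [-2,-1,-48],
    [-2,-1,-48]
  ],
  "dr": [
    [0.128,-0.027,-0.002],
    [0.128,-0.027,-0.002],
    [0.128,-0.027,-0.002],
    [0.128,-0.027,-0.002],
    [0.128,-0.027,-0.002],
    [0.128,-0.027,-0.002]
  ],
  "gripper": [0.9,0.9,0.9,0.9,0.9,0.9]
}}

```text
t: 7.78
eef_pos: [0.5518, 0.2629, 0.0737]
tool_rot: [3.137, 1.044, -1.795]
contact_force: [0.2, -0.0, -1.7]
gripper_width: 0.0434
grip_force: 61.7
```

```bash
python3 -c "
from h import *
plan((552,262,66),1.0498);o=r.observe();print(o['contact_force'],o['ft_torque'])
a=r.camera('scene')[140:310,290:460];b=r.camera('side')[160:330,190:360]
cv2.imwrite('pics/s1.png',cv2.resize(np.hstack([a,b]),None,fx=2.3,fy=2.3,interpolation=cv2.INTER_CUBIC))"
```

```text
[ 0.2 -0.9 -7.7] [ 0.006 -0.004 -0.   ]
[ 0.17513488 -0.00553411 -1.67465862] [-3.15723059  0.70653438  0.02394822]
```

View pics/s1.png

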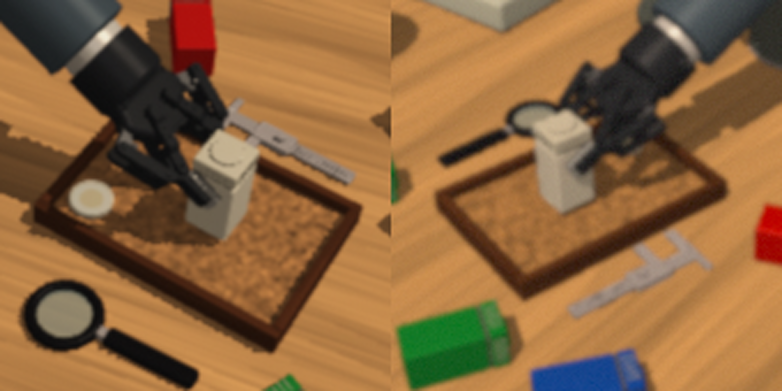

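Tube is upright with its cap on top, just above the cork. I'll lower it in small steps.

Call:
{"api": "move_arm", "payload": {
  "travel": [
    [0,-0.5,-2],
    [0,-0.5,-4],
    [0,-0.5,-5],
    [0,-0.5,-5]
  ],
  "dr": [
    [0.006,-0.004,0],
    [0.006,-0.004,0],
    [0.006,-0.004,0],
    [0.006,-0.004,0]
  ],
  "gripper": [0.9,0.9,0.9,0.9]
}}

```text
t: 8.38
eef_pos: [0.5517, 0.2616, 0.0677]
tool_rot: [3.138, 1.05, -1.795]
contact_force: [-0.3, 0.0, -2.5]
gripper_width: 0.0432
grip_force: 61.7
```

Call:
{"api": "move_arm", "payload": {
  "travel": [
    [0,0,-0.7],
    [0,0,-1.3],
    [0,0,-2],
    [0,0,-2]
  ],
  "dr": [
    [0,0,0],
    [0,0,0],
    [0,0,0],
    [0,0,0]
  ],
  "gripper": [0.9,0.9,0.9,0.9]
}}

```text
t: 8.88
eef_pos: [0.5517, 0.2617, 0.0658]
tool_rot: [3.138, 1.05, -1.795]
contact_force: [-0.2, 0.2, -2.2]
gripper_width: 0.0432
grip_force: 61.7
```

Call:
{"api": "move_arm", "payload": {
  "travel": [
    [0,0,-0.5],
    [0,0,-1],
    [0,0,-1]
  ],
  "dr": [
    [0,0,0],
    [0,0,0],
    [0,0,0]
  ],
  "gripper": [0.9,0.9,0.9]
}}

```text
t: 9.25
eef_pos: [0.5517, 0.2618, 0.0652]
tool_rot: [3.139, 1.051, -1.794]
contact_force: [-1.1, -1.4, 0.5]
gripper_width: 0.0434
grip_force: 62.0
```

Call:
{"api": "move_arm", "payload": {
  "travel": [
    [0,0,-0.5],
    [0,0,-1],
    [0,0,-1]
  ],
  "dr": [
    [0,0,0],
    [0,0,0],
    [0,0,0]
  ],
  "gripper": [0.9,0.9,0.9]
}}

```text
t: 9.62
eef_pos: [0.5518, 0.2619, 0.0652]
tool_rot: [3.141, 1.052, -1.792]
contact_force: [-3.2, -3.1, 7.0]
gripper_width: 0.0431
grip_force: 62.8
```

Call:
{"api": "move_arm", "payload": {
  "travel": [
    [0,0,0.8],
    [0,0,0.8],
    [0,0,0.8],
    [0,0,0.8],
    [0,0,0.8],
    [0,0,0.8]
  ],
  "dr": [
    [0,0,0],
    [0,0,0],
    [0,0,0],
    [0,0,0],
    [0,0,0],
    [0,0,0]
  ],
  "gripper": [0.9,0.7,0.3,0,0,0]
}}

```text
t: 10.38
eef_pos: [0.5517, 0.2617, 0.0645]
tool_rot: [3.138, 1.05, -1.795]
contact_force: [-1.1, -0.8, -0.6]
gripper_width: 0.0855
grip_force: 0.0
```

Call:
{"api": "move_arm", "payload": {
  "travel": [
    [-4,-17,10],
    [-10,-43,25],
    [-19,-85,50],
    [-19,-85,100],
    [-19,-85,160],
    [-19,-85,180]
  ],
  "dr": [
    [0,0,0],
    [0,0,0],
    [0,0,0],
    [0,0,0],
    [0,0,0],
    [0,0,0]
  ],
  "gripper": [0,0,0,0,0,0]
}}

```text
t: 11.12
eef_pos: [0.5334, 0.1755, 0.2496]
tool_rot: [-3.129, 1.05, -1.781]
contact_force: [-0.0, 0.7, -0.3]
gripper_width: 0.0853
grip_force: 0.0
```

```bash
python3 -c "
from h import *
a=r.camera('scene')[140:310,290:460];b=r.camera('side')[160:330,190:360]
cv2.imwrite('pics/s2.png',cv2.resize(np.hstack([a,b]),None,fx=2.3,fy=2.3,interpolation=cv2.INTER_CUBIC))
plan((552,262,230),0)"
```

```text
[ 18.7  86.3 -18.4] [-1.024  0.235 -0.002]
```

View pics/s2.png

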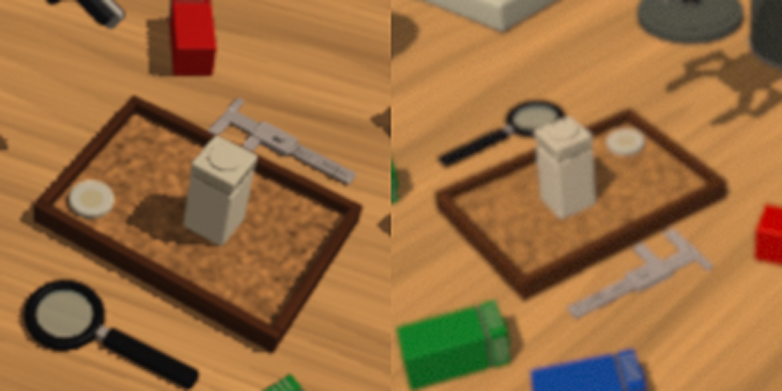

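The tube stands alone on the cork, cap up. Next I locate its cap boss (scene crop ~225,153; side ~566,131) to regrasp it from above.

```bash
python3 -c "
from h import *
print(onz('scene',290+225/2.3,140+154/2.3,.107)*1000, onz('side',190+(566-391)/2.3,160+131/2.3,.107)*1000)
plan((552,261,190),0)"
```

```text
[547.37198807 258.7005928  107.        ] [546.54595525 259.00909332 107.        ]
[ 18.7  85.3 -58.4] [-1.024  0.235 -0.002]
```

Call:
{"api": "move_arm", "payload": {
  "travel": [
    [18,45,-5],
    [18,65,-5],
    [18,85,-5],
    [18,85,-5],
    [18,85,-5],
    [18,85,-5],
    [18,85,-5],
    [18,85,-5]
  ],
  "dr": [
    [-1.024,0.235,-0.002],
    [-1.024,0.235,-0.002],
    [-1.024,0.235,-0.002],
    [-1.024,0.235,-0.002],
    [-1.024,0.235,-0.002],
    [-1.024,0.235,-0.002],
    [-1.024,0.235,-0.002],
    [-1.024,0.235,-0.002]
  ],
  "gripper": [0,0,0,0,0,0,0,0]
}}

```text
t: 12.22
eef_pos: [0.5506, 0.2609, 0.239]
tool_rot: [3.137, -0.001, -1.798]
contact_force: [-0.9, -0.4, 0.1]
gripper_width: 0.0851
grip_force: 0.0
```

```bash
python3 - <<'E'
from h import *
o=r.observe();plan((551,259.5,78),0)
T=np.eye(4);T[:3,:3]=Ro.from_euler('xyz',o['tool_rot']).as_matrix();T[:3,3]=o['eef_pos']
W=T@np.array(r.camera_model('wrist')['hand_eye']);np.save('W.npy',W)
cv2.imwrite('pics/w2.png',cv2.resize(r.camera('wrist')[150:400,220:420],None,fx=2.4,fy=2.4))
print(proj('wrist',(.551,.2595,.107),W),W[:3,3])
E
```

```text
[   0.4   -1.4 -161. ] [-0.    -0.005  0.007]
(np.float64(315.36880495230156), np.float64(193.74976249787287)) [0.53387216 0.18661648 0.37320349]
```

View pics/w2.png

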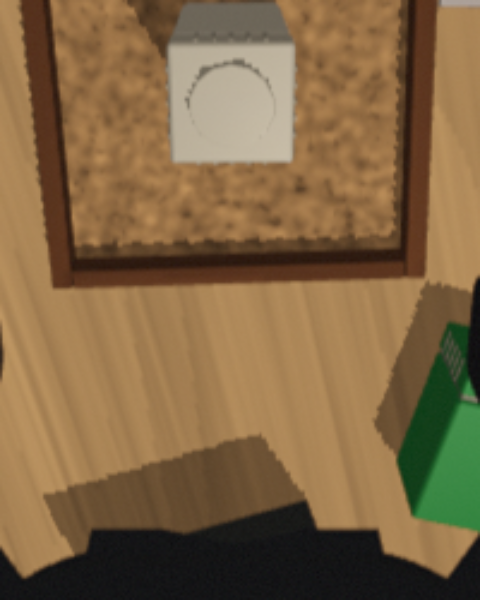

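Boss is at about (316.7,193.3), against (315.4,193.7) predicted, so it agrees to about 1 mm. Descending to grasp.

Call:
{"api": "move_arm", "payload": {
  "travel": [
    [0,-1.5,-50],
    [0,-1.5,-100],
    [0,-1.5,-140],
    [0,-1.5,-155],
    [0,-1.5,-161],
    [0,-1.5,-161],
    [0,-1.5,-161]
  ],
  "dr": [
    [0,-0.004,0.007],
    [0,-0.004,0.007],
    [0,-0.004,0.007],
    [0,-0.004,0.007],
    [0,-0.004,0.007],
    [0,-0.004,0.007],
    [0,-0.004,0.007]
  ],
  "gripper": [0,0,0,0,0,0,0]
}}

```text
t: 13.15
eef_pos: [0.5516, 0.2607, 0.0803]
tool_rot: [-3.139, 0.003, -1.79]
contact_force: [0.4, -0.1, 0.2]
gripper_width: 0.0854
grip_force: 0.0
```

Call:
{"api": "move_arm", "payload": {
  "travel": [
    [0,0,0],
    [0,0,0],
    [0,0,0],
    [0,0,0],
    [0,0,0],
    [0,0,0]
  ],
  "dr": [
    [0,0,0],
    [0,0,0],
    [0,0,0],
    [0,0,0],
    [0,0,0],
    [0,0,0]
  ],
  "gripper": [0.9,0.9,0.9,0.9,0.9,0.9]
}}

```text
t: 13.9
eef_pos: [0.5511, 0.2604, 0.0792]
tool_rot: [-3.141, 0.001, -1.79]
contact_force: [0.0, -0.5, 4.6]
gripper_width: 0.0431
grip_force: 61.9
```

```bash
python3 - <<'E'
from h import *
o=r.observe();print(o['eef_pos'],o['tool_rot'],o['joint_pos'])
plan((558.5,-185,275),0)
E
```

```text
[0.55108766 0.2604157  0.07919984] [-3.14061721e+00  1.14221818e-03 -1.78985394e+00] [ 6.97598589e-01  4.60985406e-01 -8.29403651e-03  8.87258863e-05
 -1.10001692e+00 -9.16696947e-01]
[   7.4 -445.4  195.8] [-0.001  0.001 -0.001]
```

Call:
{"api": "move_arm", "payload": {
  "travel": [
    [0,0,15],
    [0,0,50],
    [0,0,100],
    [0,0,150],
    [0,0,186],
    [2,-50,190],
    [3,-110,190],
    [4,-170,190],
    [5,-230,190],
    [6,-290,190]
  ],
  "dr": [
    [0,0,0],
    [0,0,0],
    [0,0,0],
    [0,0,0],
    [0,0,0],
    [0,0,0],
    [0,0,0],
    [0,0,0],
    [0,0,0],
    [0,0,0]
  ],
  "gripper": [0.9,0.9,0.9,0.9,0.9,0.9,0.9,0.9,0.9,0.9]
}}

```text
t: 15.15
eef_pos: [0.5557, -0.0316, 0.2687]
tool_rot: [3.14, 0.0, -1.79]
contact_force: [2.3, -0.2, -2.3]
gripper_width: 0.0429
grip_force: 61.7
```

```bash
python3 - <<'E'
from h import *
plan((558.5,-184,265),0)
E
```

```text
[   2.8 -152.4   -3.7] [-0.001 -0.001 -0.001]
```

Call:
{"api": "move_arm", "payload": {
  "travel": [
    [1,-50,-2],
    [2,-100,-3],
    [2.5,-135,-3],
    [2.5,-151,-3],
    [2.5,-151,-3],
    [2.5,-151,-3]
  ],
  "dr": [
    [0,0,0],
    [0,0,0],
    [0,0,0],
    [0,0,0],
    [0,0,0],
    [0,0,0]
  ],
  "gripper": [0.9,0.9,0.9,0.9,0.9,0.9]
}}

```text
t: 15.9
eef_pos: [0.5592, -0.1798, 0.2656]
tool_rot: [3.141, 0.001, -1.789]
contact_force: [-0.0, -0.1, -2.8]
gripper_width: 0.0431
grip_force: 61.7
```

```bash
python3 - <<'E'
from h import *
o=r.observe();plan((558.5,-184,215),0);print(o['eef_pos'],o['contact_force'])
a=r.camera('scene')[50:230,110:290];b=r.camera('side')[60:240,290:470]
cv2.imwrite('pics/s3.png',cv2.resize(np.hstack([a,b]),None,fx=2.2,fy=2.2,interpolation=cv2.INTER_CUBIC))
E
```

```text
[ -0.7  -4.2 -50.6] [-0.001 -0.    -0.002]
[ 0.55917049 -0.17982535  0.265648  ] [-0.02773407 -0.08679483 -2.80694547]
```

View pics/s3.png

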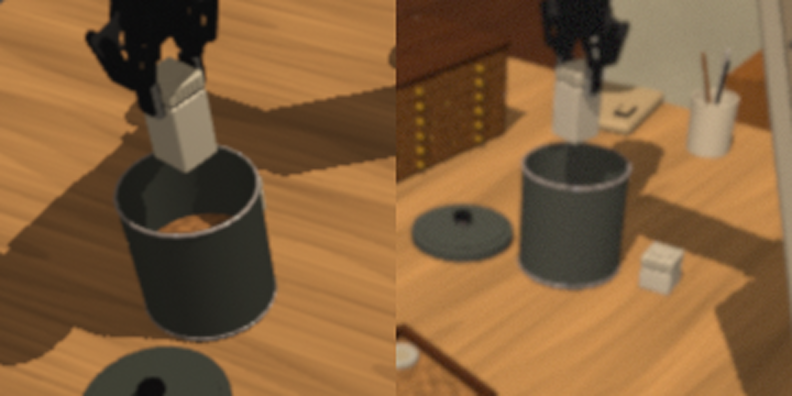

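```bash
python3 - <<'E'
from h import *
for p in [(190,169),(215,167),(160,177)]:
  for z in np.arange(.035,.07,.004):
    X=onz('scene',150+p[0]/4,105+p[1]/4,z); print(round(z,3),np.round(1000*np.hypot(X[0]-.5585,X[1]+.185)-68,1),end='; ')
  print()
E
```

```text
0.035 33.2; 0.039 28.5; 0.043 23.8; 0.047 19.1; 0.051 14.4; 0.055 9.6; 0.059 4.9; 0.063 0.2; 0.067 -4.5; 
0.035 31.0; 0.039 26.3; 0.043 21.6; 0.047 16.9; 0.051 12.3; 0.055 7.6; 0.059 2.9; 0.063 -1.8; 0.067 -6.4; 
0.035 33.8; 0.039 29.2; 0.043 24.7; 0.047 20.1; 0.051 15.5; 0.055 11.0; 0.059 6.5; 0.063 2.0; 0.067 -2.5;
```

Call:
{"api": "move_arm", "payload": {
  "travel": [
    [0,-2,-20],
    [0,-4,-50],
    [0,-4,-80],
    [0,-4,-105],
    [0,-4,-119],
    [0,-4,-123],
    [0,-4,-123]
  ],
  "dr": [
    [0,0,0],
    [0,0,0],
    [0,0,0],
    [0,0,0],
    [0,0,0],
    [0,0,0],
    [0,0,0]
  ],
  "gripper": [0.9,0.9,0.9,0.9,0.9,0.9,0.9]
}}

```text
t: 16.88
eef_pos: [0.5597, -0.1847, 0.1434]
tool_rot: [-3.14, 0.0, -1.79]
contact_force: [-0.3, -0.7, -1.9]
gripper_width: 0.0433
grip_force: 61.7
```

Vision puts the contents at about 63 mm, so contact should come near TCP z ≈ 130 mm. I'll approach slowly from above that.

Call:
{"api": "move_arm", "payload": {
  "travel": [
    [0,0,-3],
    [0,0,-5],
    [0,0,-6],
    [0,0,-6]
  ],
  "dr": [
    [0,0,0],
    [0,0,0],
    [0,0,0],
    [0,0,0]
  ],
  "gripper": [0.9,0.9,0.9,0.9]
}}

```text
t: 17.38
eef_pos: [0.5592, -0.1849, 0.1367]
tool_rot: [-3.142, 0.0, -1.79]
contact_force: [0.6, -0.4, -1.6]
gripper_width: 0.0432
grip_force: 61.7
```

Call:
{"api": "move_arm", "payload": {
  "travel": [
    [0,0,-0.5],
    [0,0,-1],
    [0,0,-1.5],
    [0,0,-1.5]
  ],
  "dr": [
    [0,0,0],
    [0,0,0],
    [0,0,0],
    [0,0,0]
  ],
  "gripper": [0.9,0.9,0.9,0.9]
}}

```text
t: 17.88
eef_pos: [0.5592, -0.1848, 0.1351]
tool_rot: [3.142, 0.0, -1.79]
contact_force: [0.5, 0.1, -1.8]
gripper_width: 0.0434
grip_force: 61.7
```

Call:
{"api": "move_arm", "payload": {
  "travel": [
    [0,0,-0.5],
    [0,0,-1],
    [0,0,-1.5],
    [0,0,-1.5]
  ],
  "dr": [
    [0,0,0],
    [0,0,0],
    [0,0,0],
    [0,0,0]
  ],
  "gripper": [0.9,0.9,0.9,0.9]
}}

```text
t: 18.38
eef_pos: [0.5592, -0.1848, 0.1336]
tool_rot: [3.142, 0.0, -1.79]
contact_force: [-1.3, 0.1, -1.7]
gripper_width: 0.0431
grip_force: 61.7
```

Call:
{"api": "move_arm", "payload": {
  "travel": [
    [0,0,-0.5],
    [0,0,-1],
    [0,0,-1],
    [0,0,-1]
  ],
  "dr": [
    [0,0,0],
    [0,0,0],
    [0,0,0],
    [0,0,0]
  ],
  "gripper": [0.9,0.9,0.9,0.9]
}}

```text
t: 18.88
eef_pos: [0.5592, -0.1848, 0.1327]
tool_rot: [-3.141, 0.0, -1.79]
contact_force: [0.2, 0.7, -2.6]
gripper_width: 0.0429
grip_force: 61.7
```

Call:
{"api": "move_arm", "payload": {
  "travel": [
    [0,0,-0.5],
    [0,0,-1],
    [0,0,-1],
    [0,0,-1]
  ],
  "dr": [
    [0,0,0],
    [0,0,0],
    [0,0,0],
    [0,0,0]
  ],
  "gripper": [0.9,0.9,0.9,0.9]
}}

```text
t: 19.38
eef_pos: [0.5592, -0.1848, 0.1317]
tool_rot: [-3.142, 0.0, -1.79]
contact_force: [0.1, 0.1, -2.3]
gripper_width: 0.0431
grip_force: 61.7
```

Call:
{"api": "move_arm", "payload": {
  "travel": [
    [0,0,-0.5],
    [0,0,-1],
    [0,0,-1],
    [0,0,-1]
  ],
  "dr": [
    [0,0,0],
    [0,0,0],
    [0,0,0],
    [0,0,0]
  ],
  "gripper": [0.9,0.9,0.9,0.9]
}}

```text
t: 19.88
eef_pos: [0.5592, -0.1848, 0.1307]
tool_rot: [-3.142, 0.0, -1.79]
contact_force: [0.1, -0.9, -1.9]
gripper_width: 0.0429
grip_force: 61.7
```

Call:
{"api": "move_arm", "payload": {
  "travel": [
    [0,0,-0.5],
    [0,0,-1],
    [0,0,-1],
    [0,0,-1]
  ],
  "dr": [
    [0,0,0],
    [0,0,0],
    [0,0,0],
    [0,0,0]
  ],
  "gripper": [0.9,0.9,0.9,0.9]
}}

```text
t: 20.38
eef_pos: [0.5592, -0.1848, 0.1297]
tool_rot: [-3.141, 0.0, -1.79]
contact_force: [0.2, -0.4, -1.5]
gripper_width: 0.0432
grip_force: 61.7
```

Call:
{"api": "move_arm", "payload": {
  "travel": [
    [0,0,-0.5],
    [0,0,-1],
    [0,0,-1],
    [0,0,-1]
  ],
  "dr": [
    [0,0,0],
    [0,0,0],
    [0,0,0],
    [0,0,0]
  ],
  "gripper": [0.9,0.9,0.9,0.9]
}}

```text
t: 20.88
eef_pos: [0.5592, -0.1848, 0.1291]
tool_rot: [-3.141, 0.0, -1.79]
contact_force: [-1.6, 1.0, 4.0]
gripper_width: 0.0434
grip_force: 62.3
```

Contact: the force reads about 6 N above the free-hanging value. Easing off a little and releasing.

Call:
{"api": "move_arm", "payload": {
  "travel": [
    [0,0,0.3],
    [0,0,0.3],
    [0,0,0.3],
    [0,0,0.3],
    [0,0,0.3],
    [0,0,0.3],
    [0,0,0.3]
  ],
  "dr": [
    [0,0,0],
    [0,0,0],
    [0,0,0],
    [0,0,0],
    [0,0,0],
    [0,0,0],
    [0,0,0]
  ],
  "gripper": [0.9,0.9,0.6,0.4,0.2,0.2,0.2]
}}

```text
t: 21.75
eef_pos: [0.5592, -0.1848, 0.1289]
tool_rot: [-3.142, 0.0, -1.79]
contact_force: [0.2, 0.3, -0.1]
gripper_width: 0.0682
grip_force: 0.0
```

Call:
{"api": "move_arm", "payload": {
  "travel": [
    [0,0,5],
    [0,0,20],
    [0,0,50],
    [0,0,100],
    [-50,0,140],
    [-110,0,150],
    [-130,0,150],
    [-130,0,150]
  ],
  "dr": [
    [0,0,0],
    [0,0,0],
    [0,0,0],
    [0,0,0],
    [0,0,0],
    [0,0,0],
    [0,0,0],
    [0,0,0]
  ],
  "gripper": [0.2,0.2,0.2,0.2,0.2,0.2,0.2,0.2]
}}

```text
t: 22.75
eef_pos: [0.4284, -0.185, 0.2812]
tool_rot: [-3.138, 0.001, -1.79]
contact_force: [0.6, -1.3, 0.5]
gripper_width: 0.0684
grip_force: 0.0
```

```bash
python3 - <<'E'
from h import *
a=r.camera('scene')[80:280,130:460];b=r.camera('side')[100:300,200:430]
cv2.imwrite('pics/s4.png',cv2.resize(np.hstack([a,b]),None,fx=1.42,fy=1.42,interpolation=cv2.INTER_CUBIC))
E
```

```text
(no output)
```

View pics/s4.png

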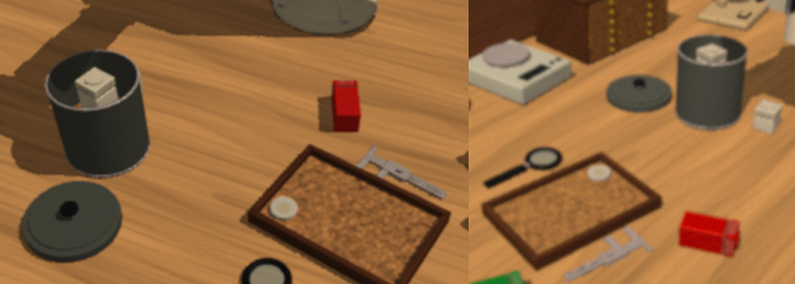

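The tube stands upright in the canister, cap up (scene crop 97,85). Everything else is where it was, and the gripper is clear. Handing in.

```bash
python3 -c "
from station import r
print(r.sign_off())"
```

```text
the job is handed in; nothing more can be done
None
```

The tube was stood up on the cork, let go of, then picked up again and set down gently (about 6 N) in the open canister, upright with its cap on top; the job was handed in at about 23 s.

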